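Worn grill brick into the waste chute

TASK

Get the worn-down stub of grill brick into the waste chute of the steel worktop: push the sprung flap open with one finger and, while that finger keeps it open, push the stub along the worktop and over the lip into the chute with the other finger. The stub is greasy and crumbly, so only push it: do not lift, carry or squeeze it. Let the flap fall shut behind it, and leave everything else where it stands.

Things in the scene. Friction and masses are not known exactly. Their poses are not given: they have to be found in the camera images.
- worktop_unit: Fixed steel countertop unit, 500 mm deep (its x) by 400 mm wide (its y), 180 mm high, turned up to 15 degrees. Origin: centre of its underside, on the table. Its top is a flat deck at z = 180 mm with a waste chute let into it; a 20 mm upstand runs along the back edge (x = +240). The chute drops 150 mm to a closed drawer (floor at z = 30 mm).
- chute_lip (a point): Middle of the lip of the chute's mouth, at deck height; axes as the unit's. In this frame the mouth spans x -110 to +110 mm and y 0 (lip) to 120 mm (flap hinge). The landing, flat deck where the stub lies, is at y below 0. Cheeks 12 mm thick, rising with the flap from the lip to about 50 mm, flank the mouth outside x = -110 and +110.
- flap_hinge (a point): Middle of the flap's hinge, 45 mm above the deck, 120 mm beyond the lip in the unit's y; the hinge runs along the unit's x. A hinge housing 52 mm high stands on the deck 6 to 28 mm beyond it.
- flap (a joint): Flap angle, rad: 0 closed (start), 1.1 fully open. Closed, it slopes 21 degrees down from hinge to lip, free edge flush with the deck. Pushed down or to the unit's +y it swings down into the chute. Spring-closed: 2 N at the free edge starts it, held 0.7 open at deck height it pushes back with 8 N; let go, it shuts. The stub's weight does not open it.
- flap_edge (a point): Middle of the flap's free edge; at the lip when closed, it moves with the flap. The flap is a steel plate 214 mm wide, 128 mm long, 3 mm thick. Open by 0.4 it leaves about 27 mm clear between lip and edge, by 0.7 about 57 mm: the stub needs about 50 mm to drop freely.
- stub_center (a point): Centre of the worn stub of grill brick, a loose dark grey block, 44 mm (its x) by 38 mm (its y) by 26 mm high, about 0.06 kg, lying flat on the landing with its centre 40 to 110 mm before the lip, its axes within 15 degrees of the unit's. Its centre is 13 mm above the deck.
- sauce_cup_mid (a point): Small steel sauce cup, 56 mm across the rim and 34 mm high, open, standing on the landing beside the stub, to one side or the other (centres about 110 mm apart in the unit's x). Point half-way up. Leave it.
- shaker: Steel spice shaker, 48 mm across, 85 mm high, on the deck towards its back, beyond the stub and the cup. Origin: centre of its underside. Leave it.
- egg_ring: Steel egg ring, 80 mm across, 20 mm high, on the deck near its front edge. Origin: centre of its underside. Leave it.
- griddle: Fixed countertop griddle, 500 by 400 mm and 180 mm high with splash guards up to 228 mm, close on the +y side of the worktop unit and in line with it. Origin: centre of its underside.
- turner: Spatula lying on the griddle plate, 260 mm long. Leave it.
- new_brick: New grill brick, same dark stone as the stub but full size, 200 x 100 x 90 mm, on the table to the right of the worktop unit. Origin: centre of its underside. Leave it.
- cleaner_can: Spray can, 66 mm across, 215 mm high, on the table to the right of the unit. Origin: centre of its underside. Leave it.
- squeeze_bottle: Clear bottle, 60 mm across, 160 mm high, on the table to the right of the unit. Origin: centre of its underside. Leave it.
There are look-alikes about, which are no part of the job. What is shaped like the part that bears stub_center but pink is not meant.

How it is judged (in metres and radians):
On the way, in this order (a step that is already met when the one before it is completed fails the run):
1. a finger pushes the flap open while the stub still lies on the landing (value of joint flap above 0.1 rad and contact force between the fingers and flap above 0.3 N and z of stub_center in the frame of chute_lip above 0.005 m and y of stub_center in the frame of chute_lip below 0.012 m), for 0.01 s.
2. the stub has gone down the chute while a finger still holds the flap open (value of joint flap above 0.3 rad and contact force between the fingers and flap above 0.3 N and z of stub_center in the frame of chute_lip below -0.04 m), for 0.02 s.
At the end, for the whole second after the job is handed in: The stub lies at rest at the bottom of the chute (its centre at least 80 mm below the deck, within the chute), the flap has shut by itself (within 0.06 rad), and every other thing stands where it was (within 20 mm) (z of stub_center in the frame of chute_lip below -0.08 m and y of stub_center in the frame of chute_lip between 0 and 0.12 m and x of stub_center in the frame of chute_lip between -0.11 and 0.11 m and value of joint flap below 0.06 rad and linear speed of stub below 0.02 m/s); the robot touches nothing.
It fails at once if the stub is lifted off the worktop (centre raised more than 12 mm above its resting height) (z of stub_center in the frame of chute_lip above 0.025 m).
It fails at once if the stub is pinched or squeezed (more than 8 N by the fingers) (contact force between the fingers and stub above 8 N).
It fails at once if another thing is moved more than 20 mm (distance of any of sauce_cup_mid, shaker, egg_ring, turner, new_brick, cleaner_can, squeeze_bottle from where it was at the start of the episode above 0.02 m).
It also fails if it takes over 35 s, if anything falls off the work surface, if the arm or the gripper's body presses on something with over 40 N, if the wrist force passes 120 N, or if a joint passes its speed limit or range.

ROBOT

A 6-joint arm with a two-finger parallel gripper is mounted at the origin on the work surface. World frame = base frame: x ahead of the robot, y to its left, z up, the work surface at z = 0. Lengths are in m, angles in degrees, forces in N, time in s.
With the tool pointing down it reaches from about 0.375 to 0.75 m from the base axis. Payload 9 kg.
Tool frame: the origin (TCP) lies where the fingers leave the gripper's body, on its centre line; the fingertips stand 73 mm ahead of it and the grasp point (between the pads) lies 54 mm ahead of it (robot.tip_reach is the distance from the TCP to the fingertips, in m); z points along the fingers, y is the direction in which the jaws open and shut (so a half turn about z gives the same grasp; the last joint's range is limited). The gripper opens to 85 mm and grips with 20 to 120 N. Pads are 22 mm wide; open, the fingers measure 114 mm over their backs; the gripper's body (76 mm by 85 mm) begins 54 mm behind the grasp point. The pads swing forward as they close: fully open they stand 13 mm farther back than shut.
Start: joints at [-76.53, 5.964, 5.575, 89.605, 0, 77.527], TCP at [0.263, -0.54, 0.304] pointing down, gripper open.
Joint ranges: [-171.21, 171.21], [-48.23, 106.86], [-62.78, 66.21], [-105.2, 120.99], [-86.42, 89.51], [-180, 180]. Speed limits (degrees/s): [127.2, 127.2, 147.25, 180, 180, 180].

INTERFACE

Orientations are given as [roll, pitch, yaw] about the fixed x, y, z axes, in that order (R = Rz(yaw) Ry(pitch) Rx(roll)).
In Python, from plant import robot gives the robot as it stands. Calls block until the motion is done:
- robot.move_pose(position, orientation): joint-space move of the TCP to a pose.
- robot.line_to(position, vel=0.15, rotation=None, guard=None): straight line of the TCP; rotation=None keeps the orientation; vel is the mean speed in m/s. With guard (N) it stops when the force on the tool has changed by that much, and returns True; else False.
- robot.goto_joints(angles): joint-space move.
- robot.set_gripper(opening): finger opening in m; the grip force is fixed at half the most; returns when the fingers have stopped.
- robot.pause(seconds).
- robot.ik(position, orientation): joint angles nearest the present ones, or None.
- robot.observe(): the state.
- robot.grab_frame(name): name is "scene" or "top"; returns the picture (420x560x3 uint8, blue, green, red); there is no depth.
- robot.get_calibration(name): a dict with "vertical_fov" (degrees; the focal length in pixels is half the picture's height over the tangent of half this angle, whatever the lens; pixels are square), "cx", "cy" (the principal point, pixels), "k1" (the pictures are not rectified: a ray, as slopes to the right and down, at radius r is drawn at 1 + k1 r^2 times it, then the intrinsics apply), "rvec" (rotation vector, rad) and "tvec" (3), from world to camera coordinates, as OpenCV has them. Camera axes: x right, y down, z forward; pixel columns grow to the right and rows downward; lengths in m; the calibration is good to about 2 mm. A picture is of the moment at which its call begins. get_calibration takes no time and is no camera call.
A pose or a line that the arm cannot do raises robot.IKError and nothing moves.
- robot.job_done(): hands the job in, once; it reports no verdict.
The state is a dict: "time": time; "q": joint angles; "qvel": joint speeds; "joint_torque": joint torques, N m; "tool_pos": TCP position; "tcp_rot": TCP orientation; "ft_force": force on the tool from outside, world axes, zero at the start; "torque": the same for the moment, N m; "gripper_width": finger opening in m.
Only numpy, scipy, OpenCV 4.12 (cv2) and the standard library are available. Lean on these libraries where they do the work, as an engineer would, in place of code of your own. Each camera call takes 0.05 s, during which the arm holds its last target.

## Working session

There is one attempt and no reset: what is moved stays moved. The work goes in short steps, each a Python script; the robot and the scene stay as the last script left them, time stands still between calls to the robot, and variables do not carry over. Pictures are saved under pics/ and viewed, and the job is handed in when it is done.

```bash
mkdir -p pics; ls
python3 - <<'E'
from plant import robot
import cv2
for n in("scene","top"):
    cv2.imwrite(f"pics/{n}0.png",robot.grab_frame(n)); print(n,robot.get_calibration(n))
print(robot.observe())
E
```

```text
pics
scene {'vertical_fov': 48.76854615000392, 'cx': 277.45418105393065, 'cy': 211.99335873761433, 'k1': -0.12614846553388687, 'rvec': array([ 1.88829691,  1.5500587 , -0.6289528 ]), 'tvec': array([-0.10755698, -0.27256237,  1.83958676])}
top {'vertical_fov': 51.82178283971558, 'cx': 276.71336834141346, 'cy': 207.73308638479602, 'k1': 0.04283553513066718, 'rvec': array([ 2.160698  , -2.20518083,  0.1164365 ]), 'tvec': array([-0.01101573,  0.57197007,  1.64306528])}
{'time': 0.1, 'q': array([-7.65260921e+01,  5.99490011e+00,  5.53363815e+00,  8.96074826e+01,
       -1.43776182e-04,  7.75262833e+01]), 'qvel': array([ 0.01624527, -0.05683864,  0.03636017, -0.06618065, -0.03724408,
       -0.0151265 ]), 'joint_torque': array([ 5.95205798e-03, -5.58203888e+01,  5.04721785e+01,  1.30363365e-02,
       -2.26763250e-04, -3.32210539e-05]), 'tool_pos': array([ 0.26248125, -0.53929598,  0.30322349]), 'tcp_rot': array([-1.79932847e+02, -1.47078737e-02,  2.59476160e+01]), 'ft_force': array([ 0.52474639, -0.23906707,  0.34243176]), 'torque': array([-0.03546433,  0.04927605,  0.0008256 ]), 'gripper_width': 0.08574169559481232}
```

View pics/scene0.png

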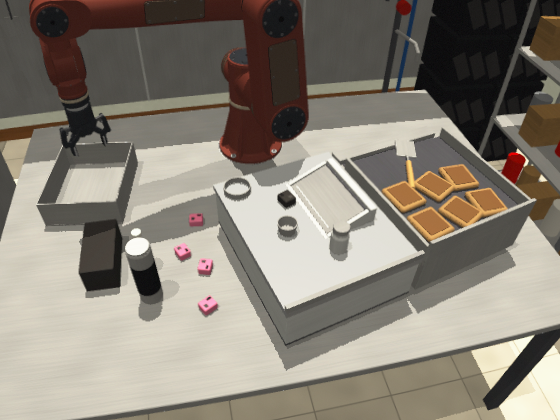

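View pics/top0.png

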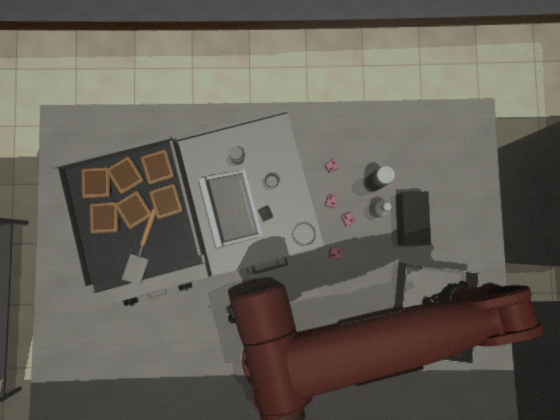

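The scene picture shows the stub at about (287,199) and the cup at (287,226). In the top picture the stub is at (266,213) and the cup at (272,180). I'll enlarge both.

Run:
```python
import cv2
a=cv2.imread("pics/top0.png")[100:300,165:345]; b=cv2.imread("pics/scene0.png")[150:270,210:390]
cv2.imwrite("pics/topc.png",cv2.resize(a,None,fx=3,fy=3,interpolation=cv2.INTER_CUBIC)[:600])
cv2.imwrite("pics/scenec.png",cv2.resize(b,None,fx=4.4,fy=4.4,interpolation=cv2.INTER_CUBIC))
```

```text
(no output)
```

View pics/topc.png

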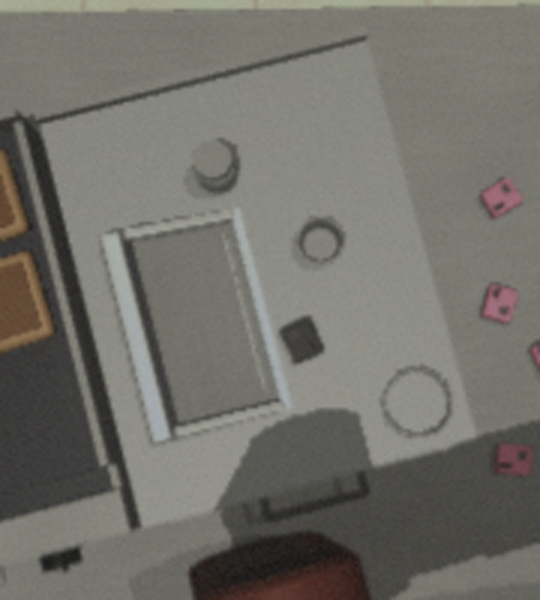

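View pics/scenec.png

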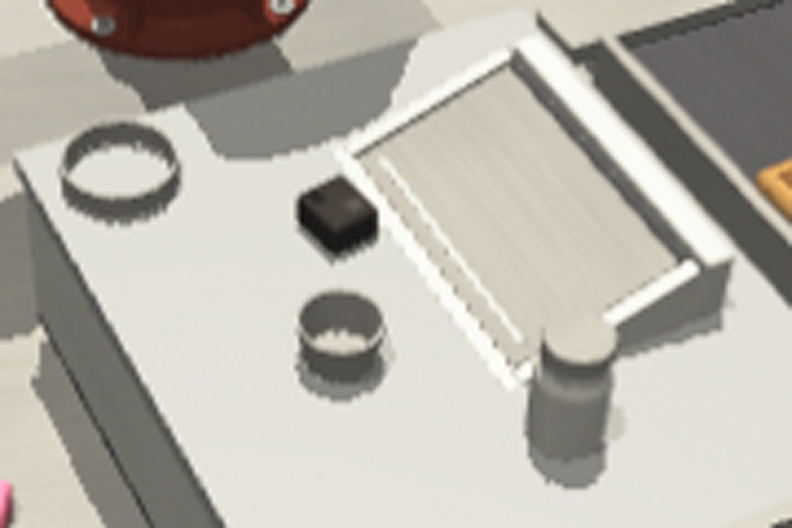

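The dark block is the stub: top (266,213), scene (287,199). It is about stub-sized and lies next to the lip. The pink blocks on the table, top (332,166), (331,200), (348,218) and (335,252), are look-alikes, and the black full-size brick on the table is new_brick. Next I measure with the calibration.

```bash
cat > h.py <<'E'
import numpy as np, cv2
from plant import robot
def cam(n):
    c=robot.get_calibration(n); f=210/np.tan(np.radians(c['vertical_fov'])/2)
    R=cv2.Rodrigues(np.array(c['rvec']))[0]; return c,f,R,np.array(c['tvec']).reshape(3)
def proj(n,P):
    c,f,R,t=cam(n); p=np.atleast_2d(P)@R.T+t; s=p[:,:2]/p[:,2:]; r2=(s**2).sum(1,keepdims=True)
    return s*(1+c['k1']*r2)*f+[c['cx'],c['cy']]
def lift(n,uv,z):
    c,f,R,t=cam(n); d=(np.array(uv,float)-[c['cx'],c['cy']])/f; s=d.copy()
    for _ in range(30): s=d/(1+c['k1']*(s@s))
    o=-R.T@t; v=R.T@np.array([s[0],s[1],1]); return o+v*(z-o[2])/v[2]
T=lambda u,v:(165+u/3-1/3,100+v/3-1/3)
S=lambda u,v:(210+u/4.4-.39,150+v/4.4-.39)
E
python3 - <<'E'
from h import *
np.set_printoptions(precision=4,suppress=True)
for nm,n,uv,z in [
("BRcorner","top",T(367,38),.2),("FRcorner","top",T(475,435),.18),("BL","top",T(40,122),.2),
("lipBack","top",T(240,208),.18),("lipFront","top",T(289,405),.18),
("houseBackL","top",T(103,234),.232),("houseFrontL","top",T(155,441),.232),("houseFrontR","top",T(171,437),.232),("houseBackR","top",T(118,231),.232),
("stubtopc","top",T(302,339),.206),("cup rim","top",T(321,240),.214),("shaker top","top",T(215,158),.265),("ring","top",T(417,401),.2),
("FRs","scene",S(15,157),.18),("lipF s","scene",S(340,152),.18),("lipB s","scene",S(513,388),.18),("houseF s","scene",S(517,45),.232),("houseB s","scene",S(733,262),.232),
("stubtop s","scene",S(338,205),.206),("cup rim s","scene",S(341,325),.214),("ring s","scene",S(121,165),.2),("shaker s","scene",S(578,338),.265)]:
    print(nm,lift(n,uv,z))
E
```

```text
BRcorner [ 0.8924 -0.063   0.2   ]
FRcorner [ 0.4256 -0.1783  0.18  ]
BL [0.7983 0.3191 0.2   ]
lipBack [0.697  0.0901 0.18  ]
lipFront [0.4647 0.0367 0.18  ]
houseBackL [0.6605 0.2421 0.232 ]
houseFrontL [0.4263 0.1856 0.232 ]
houseFrontR [0.4304 0.1678 0.232 ]
houseBackR [0.6636 0.2252 0.232 ]
stubtopc [0.5391 0.0199 0.206 ]
cup rim [ 0.652  -0.0041  0.214 ]
shaker top [0.7382 0.1123 0.265 ]
ring [ 0.4657 -0.1105  0.2   ]
FRs [ 0.4311 -0.1798  0.18  ]
lipF s [0.4667 0.0392 0.18  ]
lipB s [0.6993 0.0959 0.18  ]
houseF s [0.4372 0.169  0.232 ]
houseB s [0.6687 0.2412 0.232 ]
stubtop s [0.5462 0.0194 0.206 ]
cup rim s [ 0.6594 -0.004   0.214 ]
ring s [ 0.4751 -0.1122  0.2   ]
shaker s [0.7423 0.114  0.265 ]
```

```bash
cat > ov.py <<'E'
from h import *
def frame(p):
    x,y,a=p; a=np.radians(a); R=np.array([[np.cos(a),-np.sin(a),0],[np.sin(a),np.cos(a),0],[0,0,1]]); o=np.array([x,y,.18]); return R,o
def overlay(img,n,p,stub,k,x0,y0,w,h,out):
    R,o=frame(p); im=cv2.resize(img[y0:y0+h,x0:x0+w],None,fx=k,fy=k,interpolation=cv2.INTER_CUBIC)
    def pl(pts,col,RR=R,oo=o):
        q=(proj(n,np.array(pts)@RR.T+oo)-[x0,y0]+.5)*k-.5
        cv2.polylines(im,[np.round(q*8).astype(int)],False,col,1,cv2.LINE_AA,3)
    pl([[-.11,0,0],[.11,0,0]],(0,0,255))
    for s in(-1,1):
        pl([[s*.11,0,0],[s*.11,.12,.05]],(0,0,255)); pl([[s*.122,0,0],[s*.122,.12,.05]],(0,160,255))
    pl([[-.122,.126,.052],[.122,.126,.052],[.122,.148,.052],[-.122,.148,.052],[-.122,.126,.052]],(255,0,0))
    if stub is not None:
        Rs,os=frame(stub); a,b=.022,.019
        pl([[-a,-b,.026],[a,-b,.026],[a,b,.026],[-a,b,.026],[-a,-b,.026]],(0,255,0),Rs,os)
        pl([[-a,-b,0],[a,-b,0],[a,b,0],[-a,b,0],[-a,-b,0]],(0,200,200),Rs,os)
    cv2.imwrite(out,im)
E
python3 - <<'E'
from ov import *
p=(.581,.074,13.6); st=(.5425,.0197,27)
overlay(cv2.imread("pics/top0.png"),"top",p,st,6,190,145,90,105-5,"pics/ot.png")
overlay(cv2.imread("pics/scene0.png"),"scene",p,st,6,265,150,125,90,"pics/os.png")
E
```

```text
(no output)
```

View pics/ot.png

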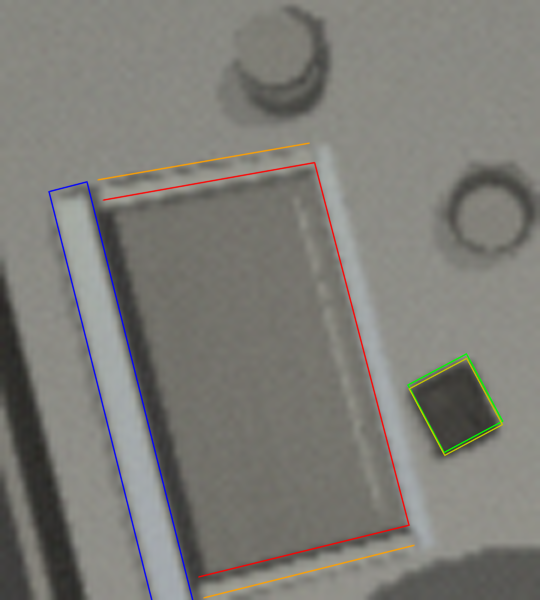

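View pics/os.png

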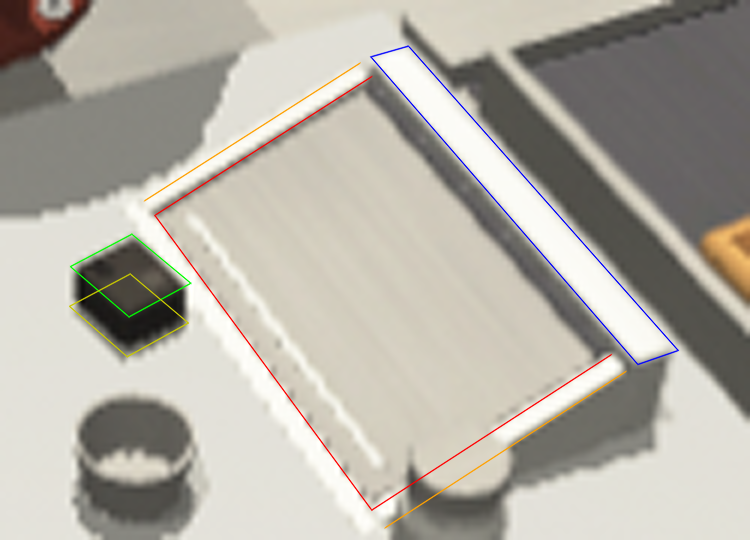

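The overlay fits within about 3 mm in both views. The lip is at (0.581, 0.074) with yaw 13.6°, and the stub is at (-50, -44) mm in the lip frame, turned about 13° from it. The cup, at about (+54, -93), and the ring are clear of the finger's lane.

My plan is to set the tool y along the unit y, with the far finger over the flap and the near finger behind the stub. I'll touch the deck lightly to get the true height, then push.

```bash
cat > g.py <<'E'
from ov import *
P=(.582,.074,13.6)
R,o=frame(P)
def tcp(by,bz,th,x=-.050,L=.073,half=.0425):
    """TCP for B's inner tip at (x,by,bz) in lip frame, tilt th deg (A side lower)"""
    t=np.radians(th); u=np.array([0,np.cos(t),-np.sin(t)]); w=np.array([0,-np.sin(t),-np.cos(t)])
    return R@(np.array([x,by,bz])+half*u-L*w)+o, [180-th,0,P[2]]
def st(m=""):
    s=robot.observe(); l=R.T@(s['tool_pos']-o)
    print(m,"t%.2f"%s['time'],"tcp lip mm",np.round(l*1000,1),"rot",np.round(s['tcp_rot'],1),"F lip",np.round(R.T@s['ft_force'],1),"w%.4f"%s['gripper_width'])
E
python3 - <<'E'
from g import *
print(robot.tip_reach)
st()
p,r=tcp(-.080,.11,0); print(p,robot.ik(p,r))
robot.line_to([.263,-.54,.42],vel=.25)
robot.move_pose([p[0],p[1],.42],r); st("above")
robot.line_to(p,vel=.2); st("110")
for n in("scene","top"): cv2.imwrite(f"pics/{n}1.png",robot.grab_frame(n))
a=cv2.imread("pics/scene1.png")[120:290,210:400]
cv2.imwrite("pics/s1c.png",cv2.resize(a,None,fx=3.5,fy=3.5,interpolation=cv2.INTER_CUBIC))
E
```

```text
0.0726
 t0.10 tcp lip mm [-454.8 -521.   123.2] rot [-179.9   -0.    25.9] F lip [ 0.5 -0.4  0.3] w0.0857
[0.54221978 0.02579436 0.363     ] [-11.08901837  -2.7607167    2.88024911  95.64096581   0.
 155.31098163]
above t2.97 tcp lip mm [-50.1 -38.2 239.9] rot [180.    0.   13.5] F lip [ 0.1 -0.2  0.6] w0.0854
110 t3.40 tcp lip mm [-50.3 -37.8 183.2] rot [-180.     0.    13.6] F lip [-0.5  0.1 -0.1] w0.0857
```

View pics/s1c.png

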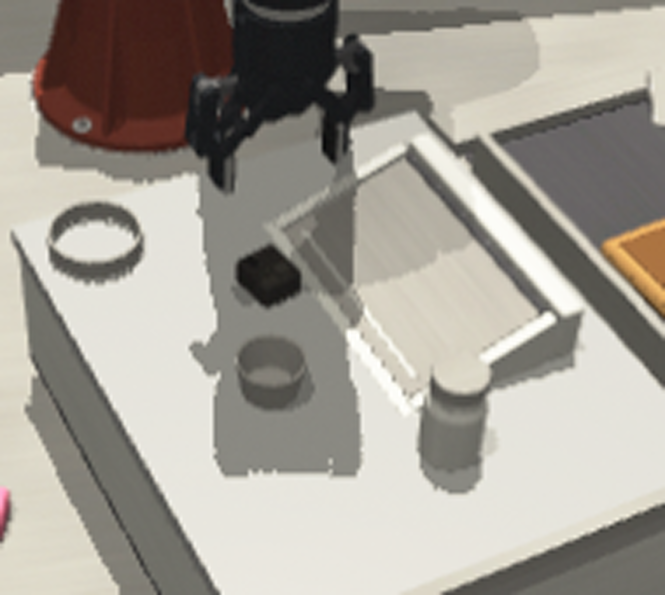

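The tips sit as expected on either side of the stub. The knuckles bulge outward, so I'll keep the tool vertical to clear the hinge housing. Next is the guarded touch on the deck.

Run:
```python
from g import *
p,r=tcp(-.080,.028,0); robot.line_to(p,vel=.15); st("28")
p,r=tcp(-.080,-.016,0); print(robot.line_to(p,vel=.02,guard=6)); st("touch")
s=robot.observe()['tool_pos'];np.save("touch.npy",s)
robot.line_to([s[0],s[1],s[2]+.006],vel=.05); st("up")
for n in("scene","top"): cv2.imwrite(f"pics/{n}2.png",robot.grab_frame(n))
a=cv2.imread("pics/scene2.png")[120:290,210:400]
cv2.imwrite("pics/s2c.png",cv2.resize(a,None,fx=3.5,fy=3.5,interpolation=cv2.INTER_CUBIC))
```

```text
28 t4.20 tcp lip mm [-49.6 -37.7 102.3] rot [ 1.80e+02 -1.00e-01  1.36e+01] F lip [0.6 0.6 0.7] w0.0856
True
touch t6.08 tcp lip mm [-49.9 -37.4  59.4] rot [180.   -0.   13.6] F lip [-0.7  1.   5. ] w0.0854
up t6.37 tcp lip mm [-49.8 -37.5  65.7] rot [-180.     0.    13.6] F lip [0.1 0.5 0.7] w0.0852
```

View pics/s2c.png

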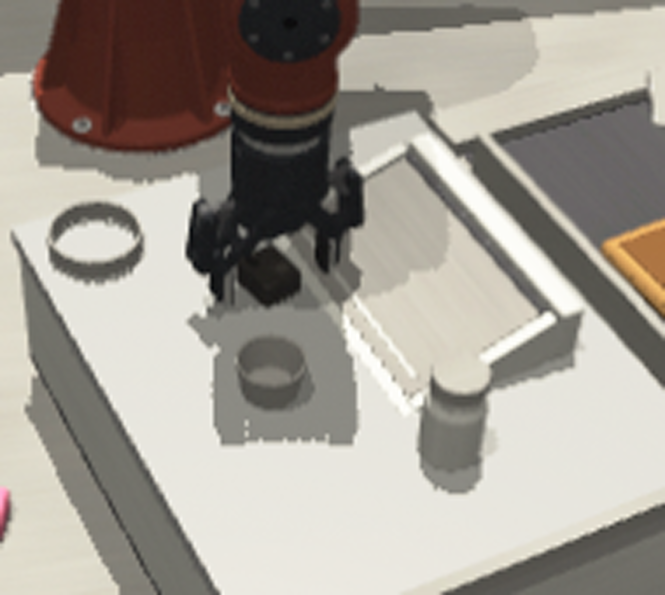

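The deck touch gives an open tip reach of 59.4 mm, as expected for open pads, so the tips are now 6 mm above the deck. Now the first part of the push.

```bash
cat >> g.py <<'E'
z0=float(np.load("touch.npy")[2])
def push(by,v=.04,dz=.006,g=15,x=-.050):
    p,r=tcp(by,0,0,x=x); p[2]=z0+dz
    print("guard",robot.line_to(p,vel=v,guard=g)); st("by%.0f"%(by*1000))
def snap(k):
    for n in("scene","top"): cv2.imwrite(f"pics/{n}{k}.png",robot.grab_frame(n))
    a=cv2.imread(f"pics/scene{k}.png")[135:265,230:400]; b=cv2.imread(f"pics/top{k}.png")[140:260,180:300]
    a=cv2.resize(a,None,fx=3,fy=3,interpolation=cv2.INTER_CUBIC)
    b=cv2.resize(b,(260,260),interpolation=cv2.INTER_CUBIC)
    im=np.zeros((390,770,3),np.uint8); im[:,:510]=a; im[:260,510:]=b
    cv2.imwrite(f"pics/c{k}.png",im)
E
python3 - <<'E'
from g import *
push(-.055); push(-.035); snap(3)
E
```

```text
guard False
by-55 t7.24 tcp lip mm [-49.9 -12.2  65.6] rot [-179.9    0.    13.6] F lip [0.4 1.3 3.7] w0.0852
guard False
by-35 t7.89 tcp lip mm [-50.    7.9  65.5] rot [-179.9    0.    13.6] F lip [ 1.  -0.8  4.3] w0.0858
```

View pics/c3.png

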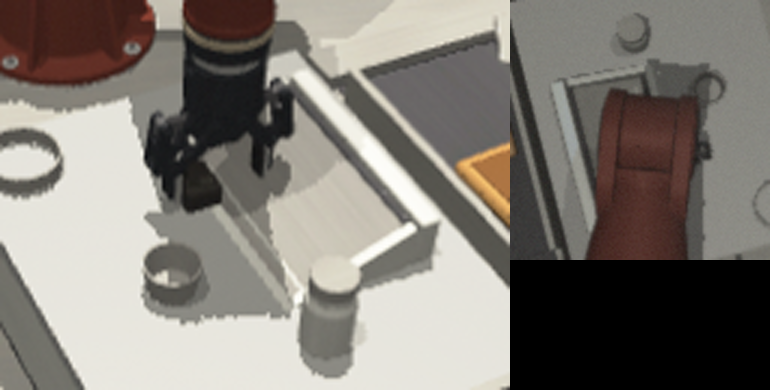

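The flap is opening (F +z 4 N) and the stub is moving with finger B, at crop (203,190). I'll carry on.

Run:
```python
from g import *
push(-.018,v=.04); snap(4); push(-.006,v=.03); robot.pause(.2); st(); snap(5)
```

```text
guard False
by-18 t8.57 tcp lip mm [-50.   24.2  65.4] rot [180.    0.   13.6] F lip [-0.2 -4.5  1.7] w0.0855
guard False
by-6 t9.22 tcp lip mm [-50.   36.3  65.5] rot [-180.     0.    13.6] F lip [-0.3 -5.2  2.5] w0.0853
 t9.42 tcp lip mm [-50.   36.2  65.5] rot [-180.     0.    13.6] F lip [-0.6 -4.7  2.8] w0.0854
```

View pics/c4.png

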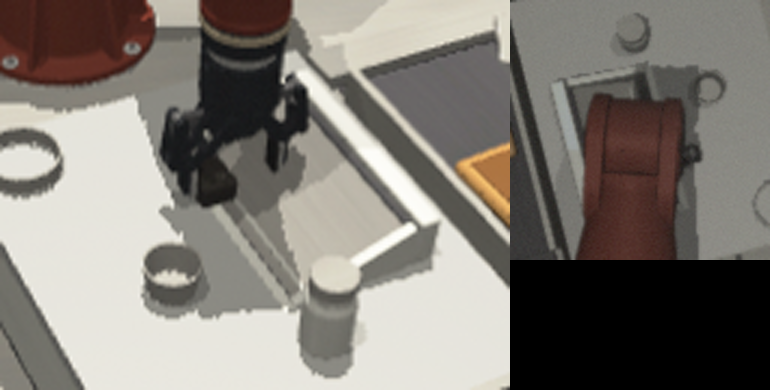

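View pics/c5.png

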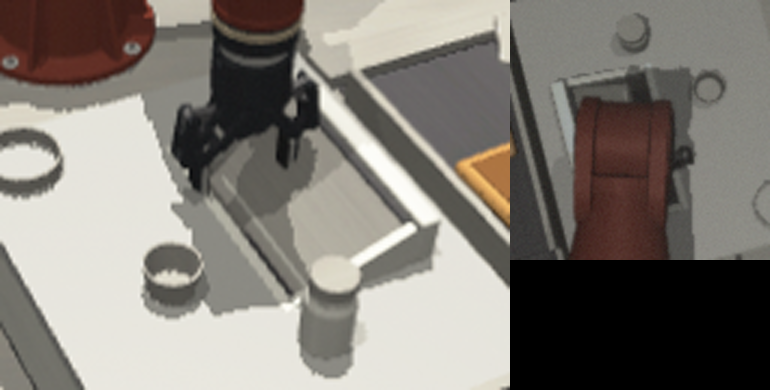

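The stub is out of sight over the lip. To be sure it isn't lodged in the gap, I'll go a few mm further and enlarge.

Run:
```python
from g import *
push(.004,v=.03,g=15); robot.pause(.3); st(); snap(6)
a=cv2.imread("pics/scene6.png")[165:240,275:385]
a=cv2.convertScaleAbs(a,alpha=1.6,beta=15)
cv2.imwrite("pics/z6.png",cv2.resize(a,None,fx=7,fy=7,interpolation=cv2.INTER_CUBIC))
```

```text
guard False
by4 t10.00 tcp lip mm [-50.   45.5  65.3] rot [1.799e+02 1.000e-01 1.360e+01] F lip [ 0.2 -9.9  0.7] w0.0853
 t10.30 tcp lip mm [-50.   45.4  65.3] rot [1.799e+02 1.000e-01 1.350e+01] F lip [ -0.1 -10.5   0.9] w0.0853
```

View pics/z6.png

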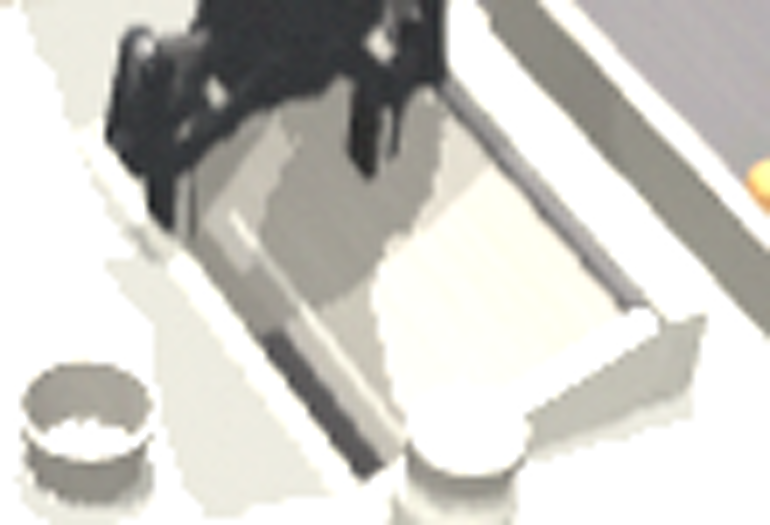

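No block is visible on the deck, the lip or the flap, and the gap is now about 60 mm. The 10 N along -y fits the flap spring. I'll retreat upward and check.

Run:
```python
from g import *
p,r=tcp(-.004,0,0); p[2]=z0+.02; robot.line_to(p,vel=.08); st("a")
p[2]=z0+.22; robot.line_to(p,vel=.2); st("b")
robot.move_pose([.40,-.36,.45],[180,0,13.6]); robot.move_pose([.263,-.54,.42],[180,0,26]); robot.pause(.3); st("c")
snap(7)
a=cv2.imread("pics/scene7.png")[150:270,210:390]
b=cv2.imread("pics/top7.png")[100:300,165:345]
im=np.zeros((540,800,3),np.uint8)
im[:360,:540-0]=cv2.resize(a,(540,360),interpolation=cv2.INTER_CUBIC); im[:289,540:]=cv2.resize(b,(260,289))
cv2.imwrite("pics/z7.png",im)
P2=cv2.absdiff(cv2.imread("pics/top7.png"),cv2.imread("pics/top0.png")).max(2)
print("table diffs", (P2[:, 320:440]>40).sum())
```

```text
a t10.75 tcp lip mm [-50.   37.8  80.5] rot [180.    0.   13.6] F lip [-1.3 -5.8  3.8] w0.0855
b t11.90 tcp lip mm [-50.1  38.7 278.5] rot [-1.799e+02  1.000e-01  1.360e+01] F lip [ 0.9  0.7 -0.6] w0.0855
c t14.85 tcp lip mm [-453.5 -521.4  240.4] rot [180.    0.   26.1] F lip [-0.2  0.3 -0.4] w0.0853
table diffs 1317
```

View pics/z7.png

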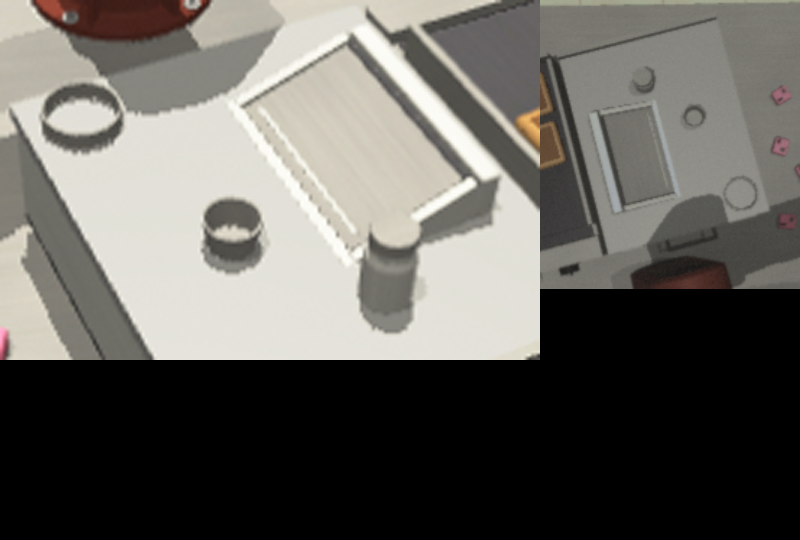

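View pics/scene7.png

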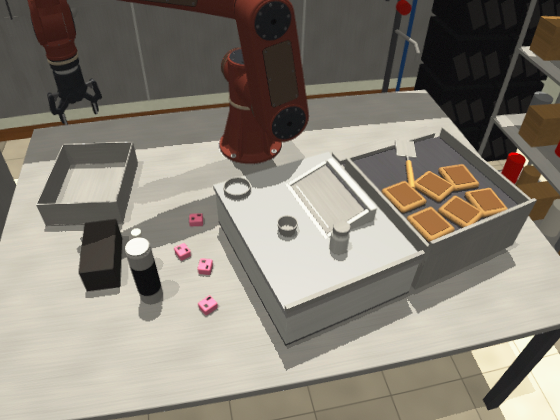

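The stub is gone from the worktop, the flap is shut, and the cup (scene 287,226), shaker (340,238), ring (237,187) and table items look unmoved. The pixel differences in the table strip are probably the arm and its shadow. I'm handing in.

Run:
```python
from g import *
robot.job_done(); st()
```

```text
the job is handed in; nothing more can be done
the job is handed in; nothing more can be done
```

The stub appears to be down the waste chute, and I've handed the job in. One finger pushed the flap open while the other pushed the stub along the landing and over the lip. I then lifted clear and moved the arm away, with about 15 of the 35 s used.

**Final pictures:** the stub is gone from the deck, lip and flap. The flap is shut, and the cup, shaker, egg ring and table items look where they started. Tool forces I read stayed around 10 N or less, and no guard stopped a push.

**Not confirmed directly:**
- **Stub in the chute:** I couldn't see it at the chute floor. I infer it from its disappearance, the roughly 60 mm gap and the flap closing behind it.
- **Flap angle:** the closed angle was judged by eye. The open angle of about 0.7 rad was worked out from the finger's position.
- **Unmoved items:** this was also judged by eye. A rough image comparison over the table showed 1,317 changed pixels. I put these down to the arm and its shadow, but did not check further.

**Disagreements:** the two cameras differed by up to about 9 mm, mostly in x. The deck touch put the open fingertips 59 mm ahead of the TCP instead of 73 mm, in line with the stated 13 mm pad swing, so I used the touched height.

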